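Set the cutting guide of the gel board against its stop

ROBOT

A 6-joint arm with a two-finger parallel gripper is mounted at the origin on a cart in front of the work surface, level with it; the furniture and walls round the work are solid. World frame = base frame: x ahead of the robot, y to its left, z up, the work surface at z = 0. Lengths are in m, angles in rad, forces in N, time in s.
With the tool pointing down it reaches from about 0.225 to 0.875 m from the base axis. Payload 3.4 kg.
Tool frame: the origin (TCP) lies at the very end of the fingers, on their centre line; the grasp point (between the pads) lies 19 mm behind it; z points along the fingers, y is the direction in which the jaws open and shut (so a half turn about z gives the same grasp; the last joint's range is limited). The gripper opens to 85 mm and grips with 20 to 120 N. Pads are 22 mm wide; open, the fingers measure 114 mm over their backs; the gripper's body (76 mm by 85 mm) begins 54 mm behind the grasp point. The pads swing forward as they close: fully open they stand 13 mm farther back than shut.
Start: joints at [-1.435, 0.276, 1.505, -0, 1.361, -0.121], TCP at [0.146, -0.556, 0.231] pointing down, gripper open.
Joint ranges: [-2.89, 2.89], [-0.75, 2.08], [0.22, 2.7], [-1.18, 4.32], [0.11, 2.71], [-2.7, 2.7]. Speed limits (rad/s): [2.57, 2.57, 3.14, 3.14, 3.14, 3.14].

INTERFACE

Orientations are given as a unit quaternion [w, x, y, z].
In Python, from rig import manip, eyes gives the robot as it stands. The module is installed in compiled form; this text tells all that it offers.
- The arm moves only by the tool servo_tool, never from a script. Its argument "deltas" is one flat list of numbers, 6 for each row, row after row: the shift along the tool's x, y, z in cm, then the turn, a rotation vector about the tool's x, y, z in degrees. A call has 1 to 20 rows; each row shifts and turns the pose as measured when the row begins, along the tool's axes as they then stand; what a row does not reach is not made up. A row lasts 1/10 s, in which the tool goes at most 50 mm and 8.59 degrees, less where a joint would pass 70% of its speed; a pose out of reach is approached as far as the arm can. A call with a gripper value outside its range is refused whole. "jaw" is the finger opening in cm, from 0 to 8.54, set as the call begins (left out, the last holds). The fingers move at their own pace and stop on an object; "grip_force" is the grip in N (left out, the last holds). Time passes only in rows, so rows that do not move let the fingers close. It gives the time, the measured TCP pose, the force and the opening at its end, in the units of the state.
- manip.get_state(): the state, without advancing time (a new reading comes with each control period).
- eyes.get_image(name): name is "scene" or "top" or "wrist"; returns (picture, depth): 400x640x3 uint8, red, green, blue; 400x640 float32, m along the optical axis (not along the pixel's ray), 0 where there is no reading.
- eyes.get_calibration(name): a dict with "camera_matrix" (3x3 intrinsics, pixels), "distortion" ([k1, k2, p1, p2, k3] as OpenCV has them; the pictures are not rectified), "rvec" (rotation vector, rad) and "tvec" (3), from world to camera coordinates, as OpenCV has them. Camera axes: x right, y down, z forward; pixel columns grow to the right and rows downward; lengths in m; the calibration is good to about 2 mm. A picture is of the moment at which its call begins: read the wrist's pose just before it. get_calibration takes no time and is no camera call; for the wrist camera it gives the pose at the moment of the call.
- manip.sign_off(): hands the job in, once; it reports no verdict.
The state is a dict: "clock": time; "qpos": joint angles; "qd": joint speeds; "effort": joint torques, N m; "position": TCP position; "ee_rot": TCP orientation; "contact_force": force on the tool from outside, world axes, zero at the start; "moment": the same for the moment, N m; "width": finger opening in m.
Only numpy, scipy, OpenCV 4.12 (cv2) and the standard library are available. Lean on these libraries where they do the work, as an engineer would, in place of code of your own. Each camera call takes 0.05 s, during which the arm holds its last target.

TASK

Fit the loose metal cutting guide to the white gel-cutting board: put the eye at its end over the pivot pin, with the red free end on the same side as the stop, lay it flat well clear of the stop and let go. Then swing it round the pin by pushing its free end until it meets the rubber bumper of the stop, press it home firmly but gently there for a moment (about 8 N; more than 15 N would shift its setting), and draw straight back from it before lifting, leaving the guide on the pin and touching the bumper. Do not push the stop itself with the gripper, and leave the things around the board alone.

Things in the scene. Friction and masses are not known exactly. Their poses are not given: they have to be found in the camera images.
- board: white gel-cutting board, 220 (its x) x 300 (its y) mm, top 14 mm above the bench, fixed for the run. Origin: centre of its underside, on the bench. At yaw 0 its x points away from the robot, its y to the left. On it the guide points from the pin about to -y of the board, is swung towards +x of the board (up to 2 N of drag) and meets the bumper with its +y edge about 160 mm from the eye
- pivot_pin (a point): top centre of the upright steel pivot pin, 10 mm across with a tapered tip (full width up to 18 mm above the board's top, tip 24 mm above it), on the board at x = -20, y = +115 mm of the board
- guide: loose aluminium cutting guide, a flat bar 200 x 30 x 10 mm, 0.15 to 0.28 kg. Origin: centre of its underside; its x runs along the bar from the eye end (x = -100 mm) to the free end with a red patch (x = +100 mm), its y across it (edges at y = -15 and +15 mm), z up
- guide_eye (a point): centre of the guide's eye at its underside, a round through hole 14 mm across, 83 mm from the guide's centre towards -x of the guide
- guide_tip (a point): middle of the end face at the guide's free end, 100 mm from the guide's centre, half-way up the bar
- stop: adjustable stop on the board, fixed for the run, place varies: aluminium block 34 (x) x 30 x 22 mm, black knob on top (35 mm above the board), in front of it an upright round rubber bumper on a brass setting screw. Origin: foot of the middle of the block's front face, on the board's top, 160 mm from the pin towards -y of the board and 65 to 85 mm towards its +x; its x points into the block
- timer: small white timer, 64 x 66 x 19 mm, on the bench right of the board; origin centre of its underside; to be left alone
- bottle_small: small glass bottle with blue cap, 43 mm across, 86 mm high, on the bench far left; origin centre of its underside; to be left alone
- gel_comb: red gel comb, 30 x 84 x 8 mm, on the bench near left; origin centre of its underside; to be left alone
- stop_face (a point): top of the middle of the block's front face, 22 mm above the board. The bumper (radius 7 mm, 17 mm high) has its axis 11 to 29 mm in front of this face (-x of the stop): this reach is set anew each time and not measured, so it must be felt. It does not give; above 15 N it loses its setting

How it is judged:
On the way, in this order (a step that is already met when the one before it is completed fails the run):
1. the guide lies flat on the board with its eye round the pin, let go, well clear of the stop (the middle line of the guide at least 58 mm from the block's front face) (horizontal distance between guide_eye and pivot_pin below 0.004 m and height (world z) of guide_eye below 0.018 m and angle between guide's own z axis and vertical below 0.05 rad and y of stop in the frame of guide above 0.058 m and contact force between the fingers and guide below 0.1 N), for 0.2 s.
2. the guide, on its pin, is pressed against the stop with more than 3 N for 0.3 s (horizontal distance between guide_eye and pivot_pin below 0.004 m and height (world z) of guide_eye below 0.018 m and contact force between guide and stop above 3 N), for 0.3 s.
At the end, for the whole second after the job is handed in: The guide lies flat on the board at rest, its eye round the pin, its +y edge touching the bumper of the stop near the free end (contact force above 0.02 N) (horizontal distance between guide_eye and pivot_pin below 0.004 m and height (world z) of guide_eye below 0.018 m and angle between guide's own z axis and vertical below 0.05 rad and contact force between guide and stop above 0.02 N and x of stop in the frame of guide above 0.05 m and y of stop in the frame of guide above 0.02 m and linear speed of guide below 0.01 m/s).
It fails at once if the guide presses on the stop with more than 15 N (contact force between guide and stop above 15 N).
It fails at once if the robot itself pushes the stop with more than 5 N (contact force between any of the fingers, the arm and stop above 5 N).
It fails at once if the timer, bottle or gel comb is moved more than 20 mm (distance of any of timer, bottle_small, gel_comb from where it was at the start of the episode above 0.02 m).
It also fails if it takes over 72 s, if anything falls off the work surface, if the arm or the gripper's body presses on something with over 40 N, if the wrist force passes 120 N, or if a joint passes its speed limit or range.

## Working session

There is one attempt and no reset: what is moved stays moved. The work goes in short steps, Python scripts to look and compute and a tool call to move; the robot and the scene stay as the last step left them, time stands still between calls to the robot, and variables do not carry over. Pictures are saved under pics/ and viewed, and the job is handed in when it is done.

Besides the shell and the picture viewer there is one more tool, called as name(argument=value, ...), one argument or row to a line, values as JSON. servo_tool: Moves the arm, as the interface text tells. Its arguments: {"type":"object","properties":{"deltas":{"type":"array","items":{"type":"number"}},"jaw":{"type":"number"},"grip_force":{"type":"number"}},"required":["deltas"]}

```bash
mkdir -p pics; cat > h.py <<'E'
import numpy as np, cv2, sys
from rig import manip, eyes
from scipy.spatial.transform import Rotation as R
def snap(name,fn):
    im,d=eyes.get_image(name); c=eyes.get_calibration(name)
    cv2.imwrite('pics/'+fn+'.png',im[:,:,::-1]); np.savez('pics/'+fn+'.npz',im=im,d=d,**{k:np.array(v) for k,v in c.items()})
    return im,d,c
def load(fn): 
    z=np.load('pics/'+fn+'.npz'); return z['im'],z['d'],{k:z[k] for k in('camera_matrix','distortion','rvec','tvec')}
def ray(c,px,z):
    K=np.array(c['camera_matrix'],float);D=np.array(c['distortion'],float)
    u=cv2.undistortPoints(np.array(px,float).reshape(-1,1,2),K,D).reshape(-1,2)
    Rm=cv2.Rodrigues(np.array(c['rvec'],float))[0];t=np.array(c['tvec'],float).ravel()
    o=-Rm.T@t; r=np.c_[u,np.ones(len(u))]@Rm
    return o+r*((np.array(z)-o[2])/r[:,2])[:,None]
def proj(c,P):
    return cv2.projectPoints(np.array(P,float).reshape(-1,1,3),np.array(c['rvec'],float),np.array(c['tvec'],float),np.array(c['camera_matrix'],float),np.array(c['distortion'],float))[0].reshape(-1,2)
def crop(fn,x0,y0,x1,y1,s,out):
    im=cv2.imread('pics/'+fn+'.png')[y0:y1,x0:x1]; cv2.imwrite('pics/'+out+'.png',cv2.resize(im,None,fx=s,fy=s,interpolation=cv2.INTER_CUBIC))
def st():
    s=manip.get_state(); print(s['clock'],np.round(s['position'],4),np.round(s['ee_rot'],4),np.round(s['contact_force'],2),s['width'],np.round(s['qpos'],3)); return s
E
python3 - <<'E'
from h import *
st()
for n in('scene','top'): 
    im,d,c=snap(n,n+'0'); print(n,c['camera_matrix'],c['rvec'],c['tvec'],c['distortion'])
E
```

```text
0.0 [ 0.146  -0.5556  0.2304] [-9.000e-04  9.918e-01  1.280e-01 -0.000e+00] [ 0.4   0.35 -0.78] 0.0854156880820828 [-1.435  0.277  1.506  0.     1.361 -0.121]
scene [[393.1766935    0.         321.61798008]
 [  0.         393.1766935  195.83205011]
 [  0.           0.           1.        ]] [ 1.28874264 -2.20678815  0.95225548] [0.2589693  0.31629808 1.03358854] [0.00439645 0.         0.         0.         0.        ]
top [[396.22542434   0.         321.76806779]
 [  0.         396.22542434 198.20261149]
 [  0.           0.           1.        ]] [ 2.20292064 -2.16017728  0.12692351] [0.00716435 0.48034324 1.21260839] [-0.03671116  0.          0.          0.          0.        ]
```

View pics/top0.png

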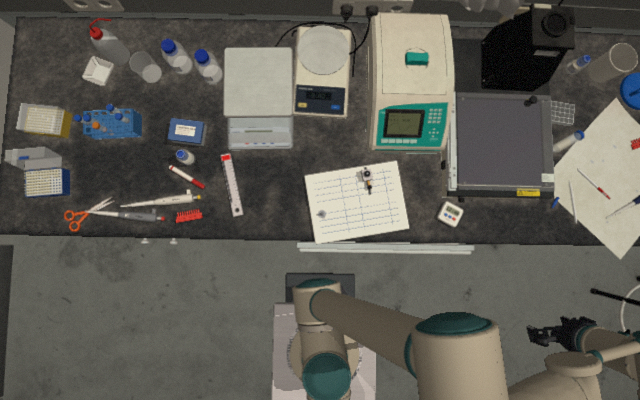

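View pics/scene0.png

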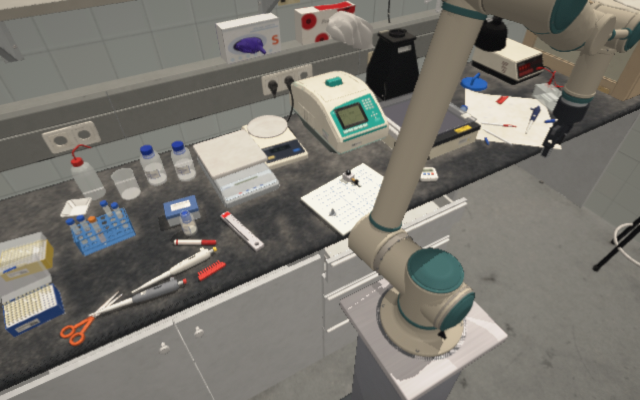

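```bash
python3 - <<'E'
from h import *
crop('top0',205,140,265,225,7,'c1'); crop('top0',295,150,475,250,4,'c2')
im,d,c=load('top0')
for p,z in [((226,157),.01),((237,212),.01),((321,214),.038),((305,178),.014),((399,162),.014),((410,228),.014),((317,243),.014),((451,213),.019)]: print(p,ray(c,[p],[z]).round(4),d[p[1],p[0]])
E
```

```text
(226, 157) [[0.6065 0.3228 0.01  ]] 0.0
(237, 212) [[0.4325 0.281  0.01  ]] 1.2510693
(321, 214) [[0.4299 0.0183 0.038 ]] 1.2152892
(305, 178) [[0.5439 0.0705 0.014 ]] 1.2472608
(399, 162) [[ 0.602  -0.2276  0.014 ]] 1.2805934
(410, 228) [[ 0.3927 -0.2624  0.014 ]] 1.2543628
(317, 243) [[0.3408 0.0286 0.014 ]] 1.232288
(451, 213) [[ 0.442  -0.3916  0.019 ]] 1.2437067
```

View pics/c1.png

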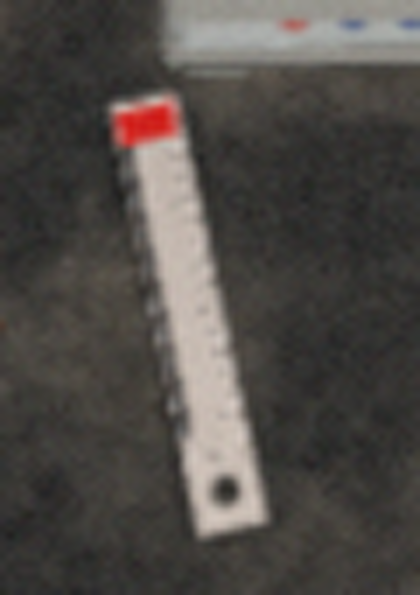

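View pics/c2.png

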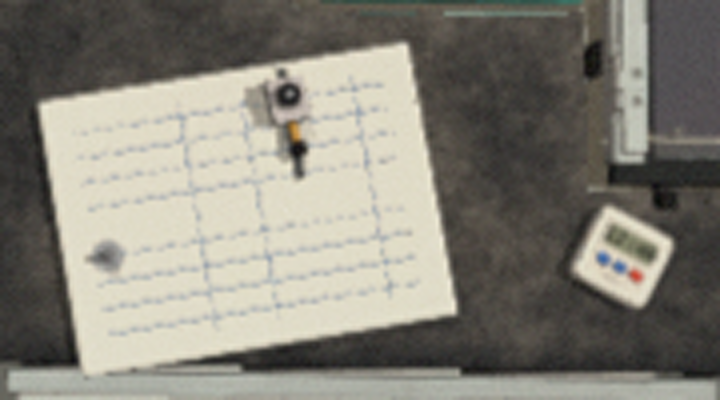

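servo_tool(
  deltas=[3.3,-3.5,0,0,0,0,3.3,-3.5,0,0,0,0,3.3,-3.5,0,0,0,0,3.3,-3.5,0,0,0,0,3.3,-3.5,0,0,0,0,3.3,-3.5,0,0,0,0,3.3,-3.5,0,0,0,0,3.3,-3.5,0,0,0,0,3.3,-3.5,0,0,0,0,3.3,-3.5,0,0,0,0,3.3,-3.5,0,0,0,0,3.3,-3.5,0,0,0,0,0,0,0,0,0,0],
)

```text
clock: 1.4
position: [0.4309, -0.0307, 0.2266]
ee_rot: [-0.003, 0.992, 0.125, 0.001]
contact_force: [-0.0, -0.5, -1.1]
width: 0.0855
```

```bash
python3 - <<'E'
from h import *
st(); im,d,c=snap('wrist','w1'); s=st()
Rm=cv2.Rodrigues(np.array(c['rvec']))[0]; print(c['camera_matrix'],c['distortion'],-Rm.T@np.array(c['tvec']).ravel(),Rm.round(3))
E
```

```text
1.4 [ 0.4309 -0.0307  0.2266] [-3.100e-03  9.922e-01  1.250e-01  9.000e-04] [-0.02 -0.53 -1.06] 0.08554613146927702 [-0.238  0.061  1.79   0.007  1.292  1.08 ]
1.45 [ 0.4296 -0.033   0.2265] [-2.100e-03  9.922e-01  1.243e-01 -2.000e-04] [-0.68 -0.6  -0.05] 0.08518958210654064 [-0.242  0.06   1.791  0.004  1.293  1.079]
[[314.46726786   0.         322.24581092]
 [  0.         314.46726786 197.48076203]
 [  0.           0.           1.        ]] [-0.05524799  0.          0.          0.          0.        ] [ 0.49878248 -0.01538401  0.36810746] [[ 0.247 -0.969 -0.003]
 [-0.929 -0.238  0.282]
 [-0.274 -0.067 -0.959]]
```

View pics/w1.png

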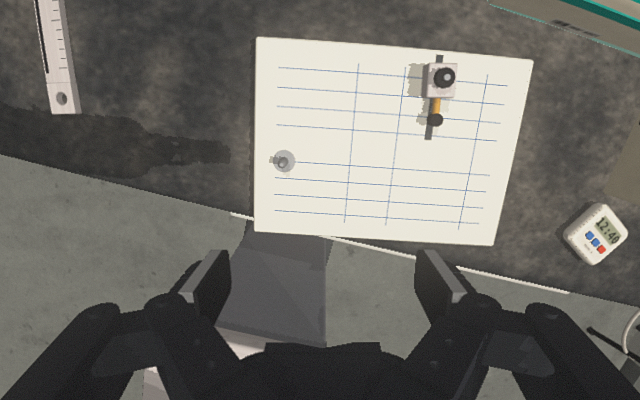

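```bash
python3 - <<'E'
from h import *
crop('w1',240,25,560,255,2.5,'c3');crop('w1',260,140,310,180,12,'c4');crop('w1',400,45,480,145,6,'c5')
crop('w1',30,0,90,125,4.5,'c6')
E
```

```text
(no output)
```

View pics/c3.png

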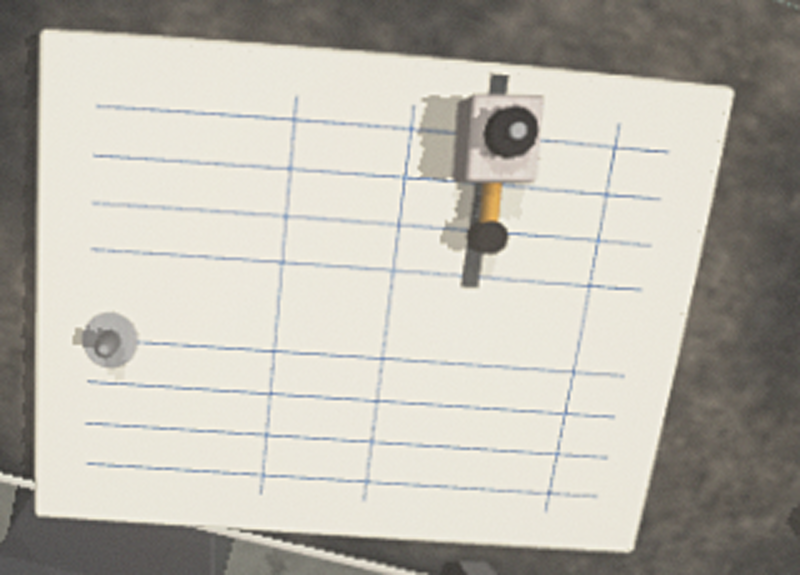

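View pics/c4.png

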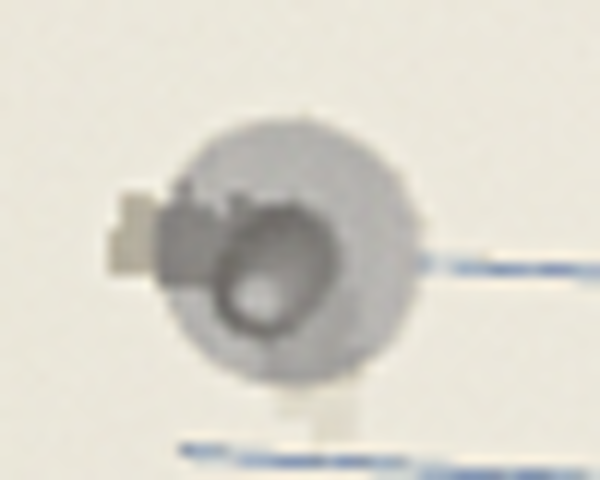

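View pics/c5.png

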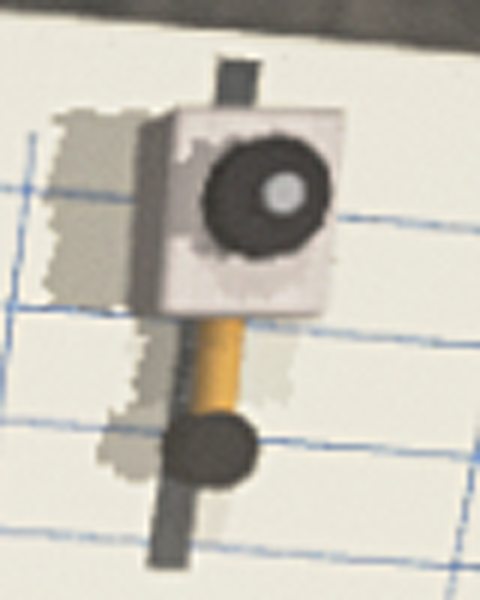

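View pics/c6.png

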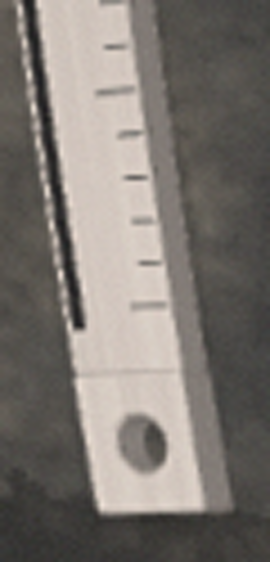

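```bash
python3 - <<'E'
from h import *
im,d,c=load('w1'); imt,dt,ct=load('top0')
f=lambda P,s,o:np.array(P,float)/s+np.array(o)
def fit(C,nm):
    # corners: (+x,+y),(+x,-y),(-x,-y),(-x,+y)
    L=np.array([[.11,.15],[.11,-.15],[-.11,-.15],[-.11,.15]])
    m=C.mean(0);A=C-m;a=np.arctan2((L[:,0]*A[:,1]-L[:,1]*A[:,0]).sum(),(L*A).sum())
    Rt=np.array([[np.cos(a),-np.sin(a)],[np.sin(a),np.cos(a)]])
    print(nm,'yaw',a,'ctr',m,'pin',m+Rt@[-.02,.115],'res mm',((C-m-L@Rt.T)*1e3).round(1).tolist()); return m,a,Rt
m,a,Rt=fit(ray(c,f([(40,30),(735,90),(632,552),(36,516)],2.5,(240,25)),[.014]*4)[:,:2],'w')
fit(ray(ct,f([(40,102),(408,43),(457,315),(85,374)],4,(295,150)),[.014]*4)[:,:2],'t')
print('base',ray(c,f([(292,250)],12,(260,140)),[.015]),'tip',ray(c,f([(265,285)],12,(260,140)),[.038]))
for nm,p,z in [('fl',(160,315),.036),('fr',(328,318),.036),('bump',(210,445),.031),('bumpR',(258,445),.031),('bumpL',(163,445),.031)]:
    P=ray(c,f([p],6,(400,45)),[z])[0]; print(nm,P,'board',Rt.T@(P[:2]-m))
g=ray(c,f([(141,443),(100,515),(205,513),(20,0),(132,0)],4.5,(30,0)),[.01]*5); print('guide w',g)
g=ray(ct,f([(226,490),(110,105),(178,95),(270,520),(198,537)],7,(205,140)),[.01]*5); print('guide t',g)
for k in (g,): 
    n=(g[1]+g[2])/2; e=(g[3]+g[4])/2; print('far',n,'near',e,np.linalg.norm(n-e),np.arctan2(*(n-e)[[1,0]]),(n+e)/2)
E
```

```text
w yaw 0.18297873673297793 ctr [ 0.468872   -0.09649121] pin [0.42828055 0.0129498 ] res mm [[-1.1, -1.6], [-2.1, 1.2], [1.4, 1.9], [1.9, -1.5]]
t yaw 0.17942751515312597 ctr [ 0.47182022 -0.09490792] pin [0.43161767 0.01467655] res mm [[-1.4, -1.7], [-1.0, 1.6], [-0.0, 2.1], [2.4, -2.1]]
base [[0.42912982 0.01247699 0.015     ]] tip [[0.43002056 0.0123112  0.038     ]]
fl [ 0.53281556 -0.11509709  0.036     ] board [ 0.05949058 -0.02993041]
fr [ 0.53986321 -0.1431957   0.036     ] board [ 0.06130777 -0.05884233]
bump [ 0.51484425 -0.13232506  0.031     ] board [ 0.03868449 -0.04360073]
bumpR [ 0.5170354  -0.14056212  0.031     ] board [ 0.03934025 -0.05209898]
bumpL [ 0.5127107 -0.1242808  0.031    ] board [ 0.03805028 -0.03530254]
guide w [[0.43667551 0.27688048 0.01      ]
 [0.41599339 0.28740272 0.01      ]
 [0.42298185 0.25879884 0.01      ]
 [0.53452886 0.31520122 0.01      ]
 [0.539753   0.285956   0.01      ]]
guide t [[0.43877582 0.28036097 0.01      ]
 [0.61258756 0.33988017 0.01      ]
 [0.617844   0.30924173 0.01      ]
 [0.42574361 0.26019152 0.01      ]
 [0.41748859 0.29205465 0.01      ]]
far [0.61521578 0.32456095 0.01      ] near [0.4216161  0.27612309 0.01      ] 0.199567191590154 0.24516310880926284 [0.51841594 0.30034202 0.01      ]
```

servo_tool(
  deltas=[2.4,-4.3,0,0,0,0,2.4,-4.3,0,0,0,0,2.4,-4.3,0,0,0,0,2.4,-4.3,0,0,0,0,2.4,-4.3,0,0,0,0,2.4,-4.3,0,0,0,0,2.4,-4.3,0,0,0,0,0,0,0.6,0,0,-8.5,0,0,0.6,0,0,-8.5,0,0,0.6,0,0,-8.5,0,0,0.6,0,0,-8.5,0,0,0.6,0,0,-8.5,0,0,0.6,0,0,-8.5,0,0,0.6,0,0,-8.5,0,0,0.6,0,0,-8.5,0,0,0.6,0,0,-8.5,0,0,0.6,0,0,-8.5,0,0,0.6,0,0,-8.5,0,0,0.6,0,0,-8.5],
  jaw=5.5,
)

```text
clock: 3.35
position: [0.5296, 0.2693, 0.1436]
ee_rot: [0.0, 0.528, 0.849, -0.012]
contact_force: [0.1, -0.7, 0.2]
width: 0.0548
```

```bash
cat >> h.py <<'E'
def tw(s=None):
    s=s or manip.get_state(); q=np.array(s['ee_rot']); r=R.from_quat(q[[1,2,3,0]]); return np.array(s['position']),r
def goto(p,yaw):
    "deltas (cm,deg) in tool frame to go to p with tool x at world yaw, tool down"
    P,r=tw(); T=R.from_matrix(np.array([[np.cos(yaw),np.sin(yaw),0],[np.sin(yaw),-np.cos(yaw),0],[0,0,-1]]))
    print('cm',(r.inv().apply(np.array(p)-P)*100).round(3),'deg',np.degrees((r.inv()*T).as_rotvec()).round(2))
E
python3 - <<'E'
from h import *
st(); goto([.518,.300,.08],.245+np.pi)
E
```

```text
3.35 [0.5296 0.2693 0.1436] [ 0.      0.5282  0.849  -0.012 ] [ 0.11 -0.65  0.17] 0.05480936708471225 [ 0.362  0.375  1.583 -0.016  1.203 -0.09 ]
cm [3.35  0.448 6.309] deg [ -1.48  -0.18 -77.81]
```

servo_tool(
  deltas=[3.35,0.45,0.4,0,0,0,0,0,0.4,-0.2,0,-8.55,0,0,0.4,-0.2,0,-8.55,0,0,0.4,-0.2,0,-8.55,0,0,0.4,-0.2,0,-8.55,0,0,0.4,-0.2,0,-8.55,0,0,0.4,-0.2,0,-8.55,0,0,0.4,-0.2,0,-8.55,0,0,0.4,0,0,-8.55,0,0,0.4,0,0,-8.55,0,0,0,0,0,0],
)

```text
clock: 4.45
position: [0.5225, 0.2746, 0.0967]
ee_rot: [-0.006, -0.117, 0.993, -0.007]
contact_force: [-0.6, -0.2, -0.6]
width: 0.0549
```

```bash
python3 - <<'E'
from h import *
snap('wrist','w2'); st(); goto([.518,.300,.08],.245+np.pi)
E
```

```text
4.5 [0.5227 0.2746 0.097 ] [-0.0059 -0.1159  0.9932 -0.0069] [-0.04 -0.14  0.92] 0.054928458533889474 [ 0.372  0.409  1.657 -0.012  1.091 -1.425]
cm [-0.145  2.597  1.666] deg [-0.7  -0.76 -0.73]
```

View pics/w2.png

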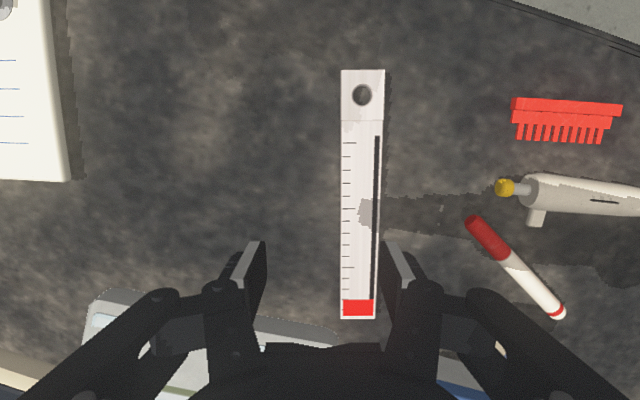

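```bash
python3 - <<'E'
from h import *
crop('w2',325,60,400,120,8,'c7');crop('w2',325,285,400,330,8,'c8')
E
```

```text
(no output)
```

View pics/c7.png

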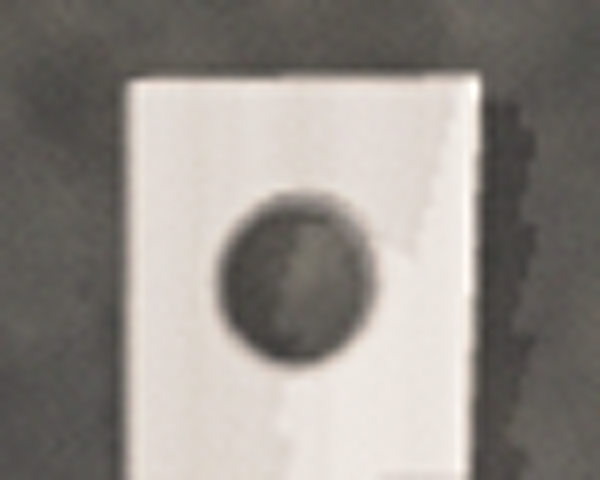

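View pics/c8.png

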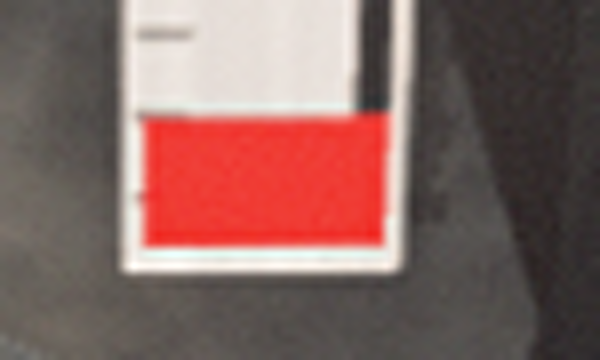

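```bash
python3 - <<'E'
from h import *
im,d,c=load('w2')
f=lambda P,s,o:np.array(P,float)/s+np.array(o)
g=ray(c,np.r_[f([(297,278),(128,80),(480,75)],8,(325,60)),f([(403,270),(124,270)],8,(325,285))],[.01]*5);print(g)
e=(g[1]+g[2])/2;n=(g[3]+g[4])/2;m=(e+n)/2;a=np.arctan2(*(n-e)[[1,0]]);print(e,n,m,a,np.linalg.norm(n-e))
u=(n-e)/np.linalg.norm(n-e);print('ctr from eye',g[0]+.083*u)
goto([m[0],m[1],.012],a+np.pi)
E
```

```text
[[0.43817737 0.28257204 0.01      ]
 [0.42573234 0.26424254 0.01      ]
 [0.418249   0.29349718 0.01      ]
 [0.61128108 0.34174744 0.01      ]
 [0.61828389 0.31272686 0.01      ]]
[0.42199067 0.27886986 0.01      ] [0.61478248 0.32723715 0.01      ] [0.51838658 0.30305351 0.01      ] 0.245805166268247 0.19876638741366803
ctr from eye [0.51868254 0.30276904 0.01      ]
cm [-0.343  2.969  8.46 ] deg [-0.7  -0.76 -0.77]
```

servo_tool(
  deltas=[-0.3,3.0,0,-0.7,-0.8,-0.8,0,0,0,0,0,0,0,0,3.0,0,0,0,0,0,2.5,0,0,0,0,0,0,0,0,0],
)

```text
clock: 5.0
position: [0.5225, 0.3003, 0.0425]
ee_rot: [0.003, -0.114, 0.993, -0.001]
contact_force: [-1.1, -0.3, -0.1]
width: 0.055
```

```bash
python3 - <<'E'
from h import *
st(); goto([.5185,.303,.003],.2458+np.pi)
E
```

```text
5.0 [0.5225 0.3003 0.0425] [ 2.600e-03 -1.138e-01  9.935e-01 -6.000e-04] [-1.11 -0.3  -0.09] 0.05503403332059393 [ 0.408  0.472  1.708 -0.003  0.956 -1.389]
cm [0.345 0.36  3.944] deg [-0.1   0.29 -1.01]
```

servo_tool(
  deltas=[0.4,0.4,0.6,0,0.3,-1.1,0,0,1.4,0,0,0,0,0,1.4,0,0,0,0,0,0,0,0,0],
)

```text
clock: 5.4
position: [0.5196, 0.3026, 0.0093]
ee_rot: [0.002, -0.122, 0.993, -0.001]
contact_force: [-0.1, -0.7, 0.5]
width: 0.055
```

```bash
python3 - <<'E'
from h import *
st(); goto([.5185,.303,.003],.2458+np.pi)
E
```

```text
5.4 [0.5196 0.3026 0.0093] [ 1.800e-03 -1.221e-01  9.925e-01 -8.000e-04] [-0.15 -0.68  0.49] 0.05504187760821713 [ 0.413  0.51   1.743 -0.003  0.885 -1.4  ]
cm [0.098 0.069 0.625] deg [-0.11  0.2  -0.06]
```

servo_tool(
  deltas=[0.1,0.1,0.7,-0.1,0.2,0,0,0,0,0,0,0],
)

```text
clock: 5.6
position: [0.519, 0.3035, 0.0026]
ee_rot: [0.001, -0.122, 0.993, 0.0]
contact_force: [0.1, 0.2, 0.4]
width: 0.055
```

servo_tool(
  deltas=[0,0,0,0,0,0,0,0,0,0,0,0,0,0,0,0,0,0,0,0,0,0,0,0,0,0,0,0,0,0,0,0,0,0,0,0],
  jaw=1.5,
  grip_force=50,
)

```text
clock: 6.2
position: [0.5194, 0.3037, 0.0036]
ee_rot: [0.001, -0.122, 0.993, 0.0]
contact_force: [-0.6, 0.2, -0.7]
width: 0.0283
```

```bash
python3 - <<'E'
from h import *
st(); goto([.5185,.303,.003],.2458+np.pi)
E
```

```text
6.2 [0.5194 0.3037 0.0036] [ 1.200e-03 -1.219e-01  9.925e-01  3.000e-04] [-0.59  0.21 -0.67] 0.02825045734134374 [ 0.414  0.518  1.747 -0.     0.874 -1.401]
cm [ 0.1   -0.047  0.056] deg [ 0.01  0.14 -0.08]
```

servo_tool(
  deltas=[0,0,-1.5,0,0,0,0,0,-3.0,0,0,0,0,0,-3.0,0,0,0,0,0,-3.0,0,0,0,1.0,-2.0,-0.5,0,0,0,2.1,-4.2,0,0,0,0,2.1,-4.2,0,0,0,0,2.1,-4.2,0,0,0,0,2.1,-4.2,0,0,0,0,2.1,-4.2,0,0,0,0,2.1,-4.2,0,0,0,0,2.0,-4.0,0,0,0,0,1.2,-2.6,0,0,0,0,0,0,0,0,0,0],
)

```text
clock: 7.6
position: [0.4359, -0.0765, 0.1158]
ee_rot: [0.003, -0.125, 0.992, -0.001]
contact_force: [0.3, 0.5, -2.3]
width: 0.0279
```

```bash
python3 - <<'E'
from h import *
st(); goto([.4351,-.0701,.1],1.6416)
E
```

```text
7.6 [ 0.4359 -0.0765  0.1158] [ 0.0028 -0.1249  0.9922 -0.001 ] [ 0.3   0.5  -2.34] 0.02789738510784504 [-3.320e-01  1.780e-01  1.957e+00  1.000e-03  1.000e+00 -2.153e+00]
cm [-0.074  0.647  1.574] deg [  0.15   0.36 100.29]
```

servo_tool(
  deltas=[0,0,0,0,0,8.4,0,0,0,0,0,8.4,0,0,0,0,0,8.4,0,0,0,0,0,8.4,0,0,0,0,0,8.4,0,0,0,0,0,8.4,0,0,0,0,0,8.4,0,0,0,0,0,8.4,0,0,0,0,0,8.4,0,0,0,0,0,8.4,0,0,0,0,0,8.4,0,0,0,0,0,8.4,0,0,0,0,0,0],
)

```text
clock: 8.9
position: [0.434, -0.0663, 0.1146]
ee_rot: [-0.002, 0.7, 0.714, 0.004]
contact_force: [-0.4, -0.2, -2.5]
width: 0.0282
```

```bash
python3 - <<'E'
from h import *
snap('wrist','w3');st(); goto([.4351,-.0701,.1],1.6416)
E
```

```text
8.95 [ 0.434  -0.0663  0.1146] [-0.0016  0.6988  0.7153  0.0035] [-0.45  0.2  -2.87] 0.028442318105529982 [-0.317  0.177  1.963  0.009  1.002 -0.345]
cm [-0.392  0.098  1.459] deg [ 0.17 -0.41 -2.73]
```

View pics/w3.png

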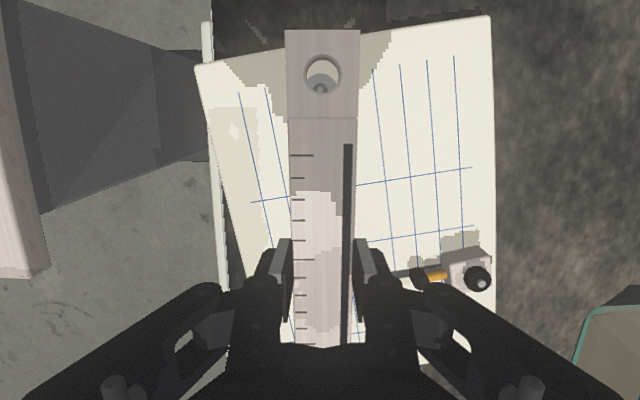

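```bash
python3 - <<'E'
from h import *
crop('w3',275,20,375,120,6,'c9')
im,d,c=load('w3')
print(d[40,322],d[110,300],d[110,340],d[200,320])
E
```

```text
0.12368288 0.1318484 0.13128233 0.14135385
```

View pics/c9.png

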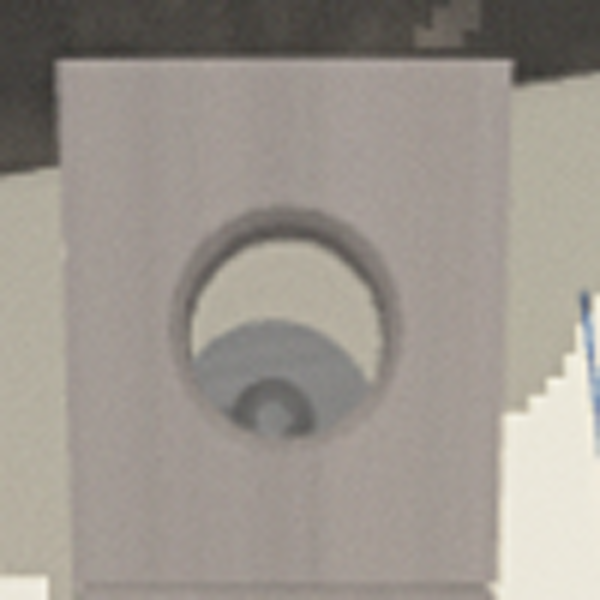

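```bash
python3 - <<'E'
from h import *
im,d,c=load('w3')
f=lambda P,s,o:np.array(P,float)/s+np.array(o)
K=c['camera_matrix'];Rm=cv2.Rodrigues(c['rvec'])[0];t=c['tvec'].ravel();o=-Rm.T@t
def dp(u,v):
    n=cv2.undistortPoints(np.array([[[u,v]]],float),K,c['distortion'])[0,0]; return Rm.T@(np.array([n[0],n[1],1])*d[v,u]-t)
for p in[(322,40),(295,40),(350,40),(300,110),(340,110),(320,200),(320,300)]: print(p,dp(*p).round(4))
px=np.r_[f([(285,325)],6,(275,20))]
for z in(.119,.121,.123): print('eye',ray(c,px,[z])[0])
print('pintip',ray(c,f([(273,413)],6,(275,20)),[.038])[0],'base edge top',ray(c,f([(278,320)],6,(275,20)),[.015])[0])
cn=ray(c,f([(57,60),(513,60),(500,580),(73,580)],6,(275,20)),[.121]*4);print(cn,'yaw',np.arctan2(*((cn[2]+cn[3]-cn[0]-cn[1]))[[1,0]]))
P,r=tw();print(P,np.degrees(np.arctan2(*r.as_matrix()[[1,0],0])))
E
```

```text
(322, 40) [0.4313 0.031  0.1206]
(295, 40) [0.4205 0.0308 0.1206]
(350, 40) [0.4424 0.0313 0.1205]
(300, 110) [0.4226 0.0036 0.1198]
(340, 110) [0.4395 0.004  0.1205]
(320, 200) [ 0.4319 -0.0353  0.1212]
(320, 300) [ 0.433  -0.0879  0.1202]
eye [0.4317785  0.01820789 0.119     ]
eye [0.43177758 0.01801196 0.121     ]
eye [0.43177667 0.01781604 0.123     ]
pintip [0.4307103  0.01688445 0.038     ] base edge top [0.43096783 0.02894972 0.015     ]
[[0.41635966 0.03435307 0.121     ]
 [0.44640882 0.03507651 0.121     ]
 [0.44722941 0.00148518 0.121     ]
 [0.41734585 0.00078062 0.121     ]] yaw -1.5439016317661276
[ 0.433994   -0.06630754  0.11461919] 91.33140003370536
```

servo_tool(
  deltas=[-0.1,-0.1,2.0,0.2,-0.4,0,0,0,2.0,0,0,0,0,0,2.0,0,0,0,0,0,0.6,0,0,0,0,0,0,0,0,0,0,0,0,0,0,0],
)

```text
clock: 9.55
position: [0.4353, -0.0655, 0.0482]
ee_rot: [0.001, 0.693, 0.721, 0.001]
contact_force: [0.2, 0.2, -2.4]
width: 0.0283
```

```bash
python3 - <<'E'
from h import *
snap('wrist','w4');st()
crop('w4',275,20,375,120,6,'c10')
E
```

```text
9.6 [ 0.4355 -0.0656  0.0484] [0.0017 0.6926 0.7213 0.0012] [ 0.11  0.51 -3.11] 0.027736476587666505 [-3.080e-01  2.670e-01  2.053e+00  1.000e-03  8.170e-01 -3.500e-01]
```

View pics/c10.png

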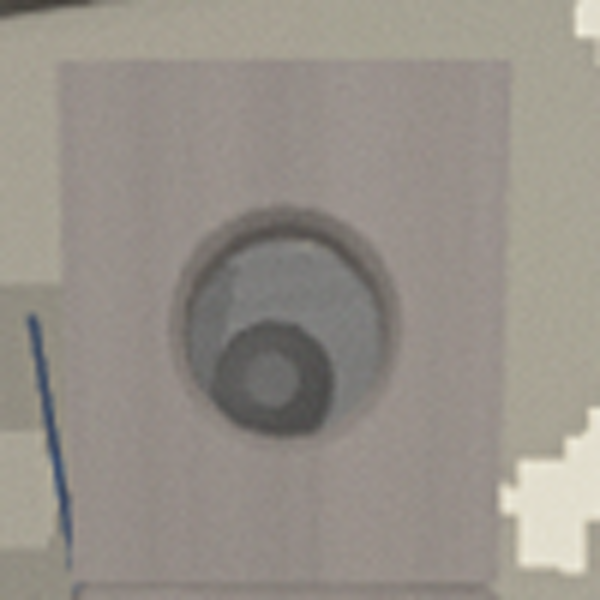

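```bash
python3 - <<'E'
from h import *
im,d,c=load('w4')
f=lambda P,s,o:np.array(P,float)/s+np.array(o)
e=ray(c,f([(285,325)],6,(275,20)),[.0542])[0];p=ray(c,f([(271,379)],6,(275,20)),[.038])[0]
P,r=tw();print(e,p,'shift tool cm',r.inv().apply([p[0]-e[0],p[1]-e[1],0])*100, 'down', P[2])
goto([P[0]+p[0]-e[0],P[1]+p[1]-e[1],.0178],np.arctan2(*r.as_matrix()[[1,0],0]))
E
```

```text
[0.43181305 0.0187105  0.0542    ] [0.43091207 0.01621231 0.038     ] shift tool cm [-2.45967110e-01 -1.00134842e-01 -2.26096811e-04] down 0.04842605921343271
cm [-0.244 -0.113  3.062] deg [0.24 0.05 0.  ]
```

servo_tool(
  deltas=[-0.25,-0.1,0,0.2,0,0,0,0,0.4,0,0,0,0,0,0,0,0,0],
)

```text
clock: 9.9
position: [0.4362, -0.0689, 0.0461]
ee_rot: [0.003, 0.692, 0.722, 0.001]
contact_force: [0.3, -0.3, -3.1]
width: 0.028
```

```bash
cat > m.py <<'E'
from h import *
fn=sys.argv[1]
im,d,c=snap('wrist',fn);s=st()
crop(fn,275,20,375,120,6,'z'+fn)
E
python3 m.py w5
```

```text
9.95 [ 0.4365 -0.069   0.0463] [0.0028 0.6923 0.7216 0.001 ] [ 0.02  1.05 -2.7 ] 0.027992178403568487 [-3.140e-01  2.720e-01  2.054e+00 -1.000e-03  8.100e-01 -3.550e-01]
```

View pics/zw5.png

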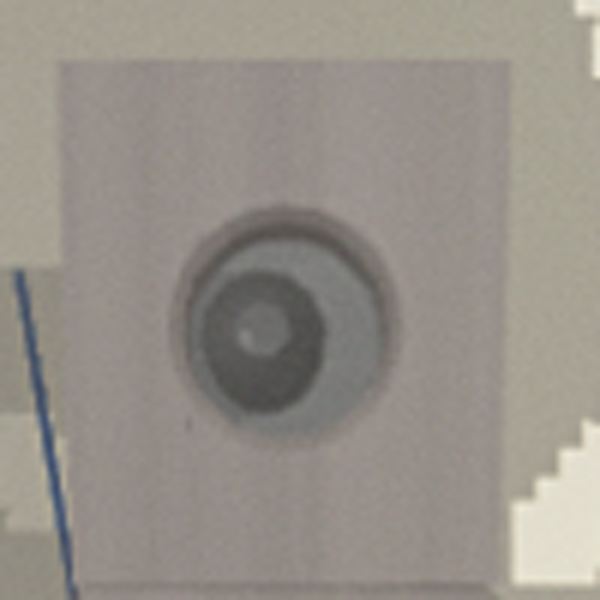

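```bash
cat > e.py <<'E'
from h import *
fn,eu,ev,pu,pv=sys.argv[1],*map(float,sys.argv[2:6])
im,d,c=load(fn)
f=lambda P,s,o:np.array(P,float)/s+np.array(o)
P,r=tw()
e=ray(c,f([(eu,ev)],6,(275,20)),[P[2]+.006])[0];p=ray(c,f([(pu,pv)],6,(275,20)),[.038])[0]
print(e,p,'shift tool cm',r.inv().apply([p[0]-e[0],p[1]-e[1],0])*100)
goto([P[0]+p[0]-e[0],P[1]+p[1]-e[1],.0178],np.arctan2(*r.as_matrix()[[1,0],0]))
E
python3 e.py w5 285 325 264 327
```

```text
[0.43273139 0.0152939  0.05229399] [0.43119152 0.01634623 0.038     ] shift tool cm [ 0.11152091 -0.14949162 -0.00110429]
cm [ 0.119 -0.165  2.848] deg [0.31 0.15 0.  ]
```

servo_tool(
  deltas=[0.1,-0.2,0,0.3,0.1,0,0,0,0.7,0,0,0,0,0,0,0,0,0],
)

```text
clock: 10.25
position: [0.4345, -0.0682, 0.0392]
ee_rot: [0.001, 0.692, 0.722, -0.0]
contact_force: [-1.0, 0.6, -2.1]
width: 0.028
```

```bash
python3 m.py w6
```

```text
10.3 [ 0.4348 -0.0682  0.0395] [0.0009 0.6923 0.7216 0.    ] [-0.2  -0.23 -2.44] 0.027969160313752156 [-3.130e-01  2.820e-01  2.063e+00 -1.000e-03  7.950e-01 -3.540e-01]
```

View pics/zw6.png

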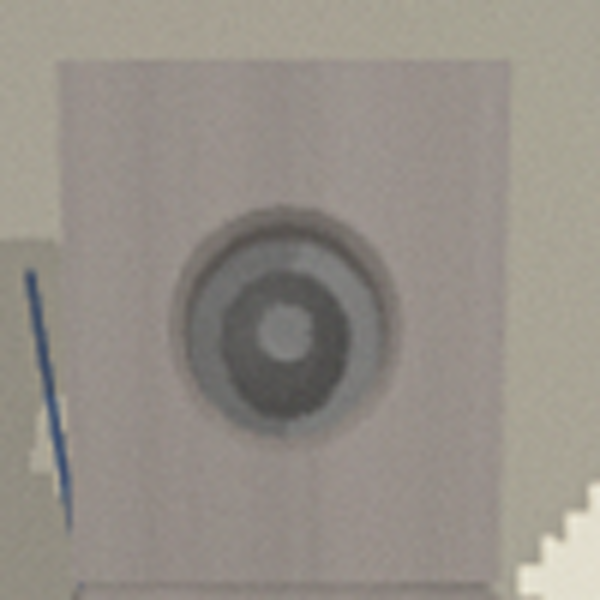

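```bash
python3 e.py w6 285 325 285 331
```

```text
[0.43108592 0.01606294 0.04545508] [0.43108336 0.01632245 0.038     ] shift tool cm [ 2.59391760e-02  8.16796562e-04 -3.16037519e-05]
cm [ 2.900e-02 -2.000e-03  2.165e+00] deg [0.07 0.07 0.  ]
```

servo_tool(
  deltas=[0,0,0.7,0,0,0,0,0,0.7,0,0,0,0,0,0,0,0,0],
)

```text
clock: 10.6
position: [0.4348, -0.0683, 0.0241]
ee_rot: [0.001, 0.692, 0.722, -0.0]
contact_force: [-0.0, 0.8, -2.5]
width: 0.0281
```

```bash
python3 m.py w7
```

```text
10.65 [ 0.435  -0.0683  0.0244] [1.000e-03 6.923e-01 7.216e-01 1.000e-04] [ 0.58 -0.01 -2.7 ] 0.028205557245772978 [-3.130e-01  3.060e-01  2.081e+00 -1.000e-03  7.520e-01 -3.540e-01]
```

View pics/zw7.png

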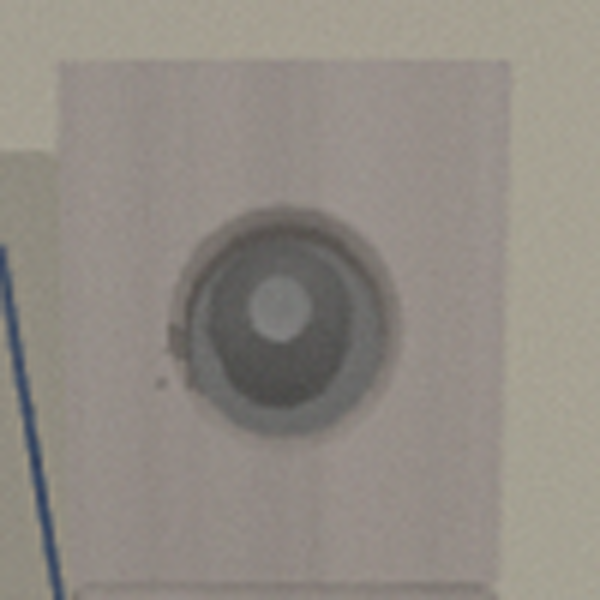

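servo_tool(
  deltas=[0,0,0.5,0,0,0,0,0,0,0,0,0],
)

```text
clock: 10.85
position: [0.4352, -0.0683, 0.019]
ee_rot: [0.001, 0.692, 0.722, 0.0]
contact_force: [0.2, 0.0, -2.4]
width: 0.0281
```

servo_tool(
  deltas=[0,0,0.15,0,0,0,0,0,0,0,0,0],
)

```text
clock: 11.05
position: [0.4356, -0.0685, 0.0176]
ee_rot: [0.001, 0.692, 0.722, 0.0]
contact_force: [0.0, -0.1, -3.5]
width: 0.0282
```

servo_tool(
  deltas=[0,0,0.15,0,0,0,0,0,0,0,0,0],
)

```text
clock: 11.25
position: [0.436, -0.0686, 0.018]
ee_rot: [0.002, 0.692, 0.722, 0.0]
contact_force: [-0.9, 0.6, -3.3]
width: 0.0281
```

servo_tool(
  deltas=[-0.0,-0.1,0.3,0,0,0,0,0,0,0,0,0],
)

```text
clock: 11.45
position: [0.4364, -0.0687, 0.0181]
ee_rot: [0.003, 0.692, 0.722, 0.002]
contact_force: [-1.3, 0.6, -1.7]
width: 0.0282
```

servo_tool(
  deltas=[0,0,0,0,0,0,0,0,0,0,0,0,0,0,0,0,0,0,0,0,0,0,0,0,0,0,0,0,0,0,0,0,0,0,0,0],
  jaw=5.5,
)

```text
clock: 12.05
position: [0.4374, -0.0691, 0.0179]
ee_rot: [0.004, 0.692, 0.722, 0.002]
contact_force: [0.2, -0.3, 1.0]
width: 0.0549
```

```bash
python3 m.py w8
```

```text
12.1 [ 0.4374 -0.0691  0.0179] [0.0044 0.6923 0.7216 0.0019] [-0.02 -0.19  0.42] 0.05516651291605475 [-0.314  0.317  2.089 -0.     0.726 -0.355]
```

View pics/w8.png

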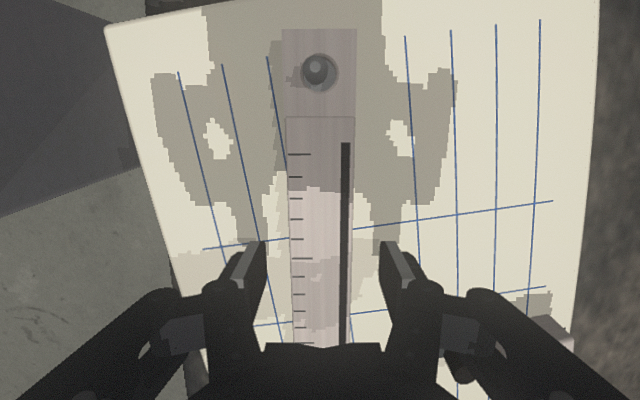

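servo_tool(
  deltas=[0,0,-1.5,0,0,0,0,0,-3.0,0.3,0.2,0,0,0,-3.5,0.2,0.2,0,-1.5,0,-2.0,0,0,0,-1.5,0,0,0,0,0,0,0,0,0,0,0],
  jaw=5.5,
)

```text
clock: 12.7
position: [0.4373, -0.0993, 0.1208]
ee_rot: [-0.003, 0.692, 0.722, 0.0]
contact_force: [-0.4, -0.2, -0.4]
width: 0.0549
```

```bash
python3 m.py w9; python3 - <<'E'
from h import *
crop('w9',240,20,600,290,2.2,'c11')
E
```

```text
12.75 [ 0.437  -0.0985  0.1206] [-3.200e-03  6.919e-01  7.220e-01  5.000e-04] [-0.18 -0.29  0.33] 0.05510582834411341 [-0.38   0.186  1.932  0.004  1.029 -0.424]
```

View pics/w9.png

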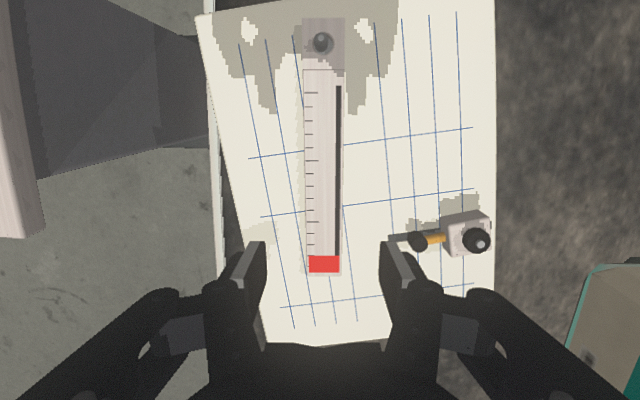

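View pics/c11.png

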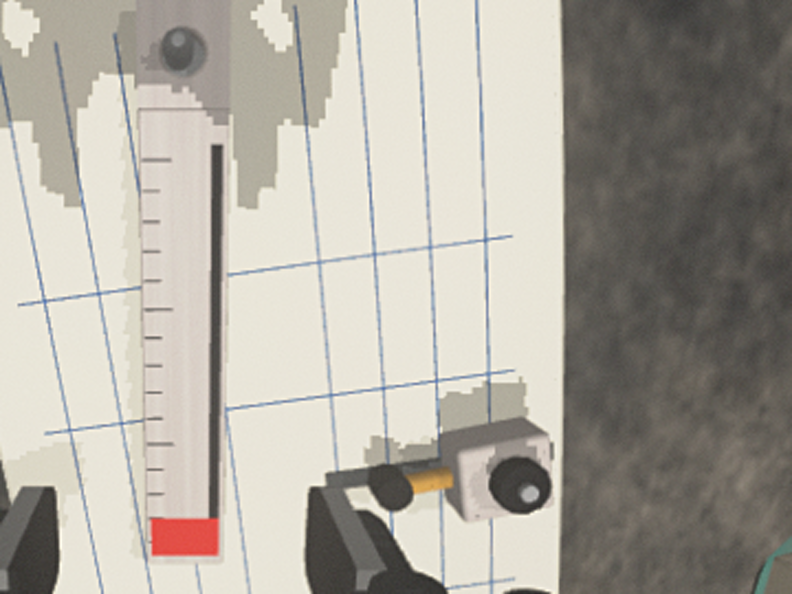

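```bash
python3 - <<'E'
from h import *
im,d,c=load('w9')
f=lambda P,s,o:np.array(P,float)/s+np.array(o)
K=c['camera_matrix'];Rm=cv2.Rodrigues(c['rvec'])[0];t=c['tvec'].ravel()
def dp(u,v):
    n=cv2.undistortPoints(np.array([[[u,v]]],float),K,c['distortion'])[0,0]; return Rm.T@(np.array([n[0],n[1],1])*d[v,u]-t)
for p in[(308,60),(325,100),(325,200),(322,265),(370,100),(370,230)]: print(p,dp(*p).round(4))
g=ray(c,f([(152,560),(219,560),(140,115),(230,115)],2.2,(240,20)),[.024]*4);print(g)
n=(g[0]+g[1])/2;e=(g[2]+g[3])/2;print('tip',n,'yaw',np.arctan2(*(n-e)[[1,0]]))
print('pin',ray(c,f([(182,42)],2.2,(240,20)),[.038]))
print('bumper top ctr',ray(c,f([(392,485),(370,487)],2.2,(240,20)),[.031]*2))
psi=np.arctan2(*(n-e)[[1,0]]);u=np.array([np.cos(psi),np.sin(psi)]);nn=np.array([-u[1],u[0]])
pin=np.array([.431,.0163]);q=pin+.165*u-.042*nn;print(q);goto([*q,.06],psi+np.pi)
E
```

```text
(308, 60) [0.4217 0.005  0.0222]
(325, 100) [ 0.4351 -0.0221  0.0218]
(325, 200) [ 0.4385 -0.098   0.0241]
(322, 265) [ 0.4386 -0.1559  0.0229]
(370, 100) [ 0.4695 -0.0203  0.0125]
(370, 230) [ 0.4784 -0.1266  0.0121]
[[ 0.42794486 -0.16490977  0.024     ]
 [ 0.45389643 -0.16373499  0.024     ]
 [ 0.41895324 -0.00361714  0.024     ]
 [ 0.44814501 -0.00237081  0.024     ]]
tip [ 0.44092064 -0.16432238  0.024     ] yaw -1.5251354803632569
pin [[0.43178616 0.01627936 0.038     ]]
bumper top ctr [[ 0.51458375 -0.12646937  0.031     ]
 [ 0.50660202 -0.12758126  0.031     ]]
[ 0.3965752  -0.15044511]
cm [-5.051 -4.242  6.046] deg [-0.21 -0.31 -0.18]
```

servo_tool(
  deltas=[-2.5,-2.1,1.0,0,0,0,-2.5,-2.1,2.0,0,0,0,0,0,2.0,0,0,0,0,0,0,0,0,0,0,0,0,0,0,0],
  jaw=0,
)

```text
clock: 13.25
position: [0.3951, -0.1477, 0.0677]
ee_rot: [-0.005, 0.691, 0.722, 0.001]
contact_force: [-0.6, -0.0, 0.9]
width: 0.0
```

```bash
python3 - <<'E'
from h import *
st(); goto([.3966,-.1504,.0195],-1.525+np.pi)
E
python3 m.py w10
```

```text
13.25 [ 0.3951 -0.1477  0.0677] [-0.0054  0.6914  0.7224  0.0013] [-0.58 -0.04  0.85] 2.335489222270275e-05 [-0.527  0.221  2.056  0.007  0.875 -0.576]
cm [-0.325  0.164  4.813] deg [-0.32 -0.55 -0.11]
13.3 [ 0.3951 -0.1475  0.0677] [-0.0055  0.6913  0.7226  0.0013] [-0.26 -0.27  0.2 ] 0.00027091656418949726 [-0.527  0.221  2.056  0.007  0.875 -0.576]
```

View pics/w10.png

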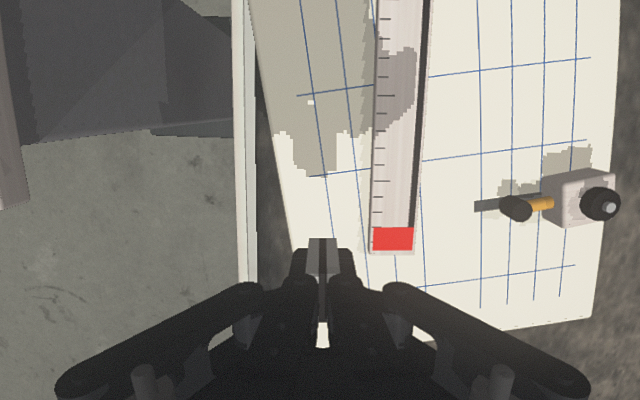

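servo_tool(
  deltas=[-0.3,0.1,2.0,-0.3,-0.5,0,0,0,1.8,0,0,0,0,0,0.6,0,0,0,0,0,0,0,0,0],
)

```text
clock: 13.7
position: [0.4003, -0.1497, 0.0257]
ee_rot: [0.003, 0.69, 0.724, 0.001]
contact_force: [-0.5, -0.4, 0.2]
width: 0.0002
```

```bash
python3 - <<'E'
from h import *
st(); goto([.3966,-.1504,.019],-1.525+np.pi)
E
```

```text
13.7 [ 0.4003 -0.1497  0.0257] [0.0031 0.6899 0.7239 0.0013] [-0.5  -0.44  0.16] 0.0001924301174737649 [-5.22e-01  2.87e-01  2.11e+00  2.00e-03  7.38e-01 -5.71e-01]
cm [-0.049 -0.374  0.663] deg [0.36 0.15 0.13]
```

servo_tool(
  deltas=[0,0,0.6,0.3,0.1,0,0,0.4,0,0,0,0,0,0.4,0,0,0,0,0,0.4,0,0,0,0,0,0,0,0,0,0],
)

```text
clock: 14.2
position: [0.4162, -0.1498, 0.0219]
ee_rot: [0.003, 0.69, 0.724, 0.001]
contact_force: [0.2, -0.2, 0.5]
width: 0.0001
```

servo_tool(
  deltas=[0,0.4,0,0,0,-1,0,0.4,0,0,0,-1.3,0,0.4,0,0,0,-1.3],
)

```text
clock: 14.5
position: [0.4283, -0.1488, 0.0221]
ee_rot: [0.003, 0.665, 0.747, 0.0]
contact_force: [-0.7, -0.7, -0.6]
width: 0.0
```

```bash
python3 - <<'E'
from h import *
st(); P,r=tw(); print(np.degrees(np.arctan2(*r.as_matrix()[[1,0],0])),np.linalg.norm(P[:2]-[.431,.0163]))
E
python3 m.py w11
```

```text
14.5 [ 0.4283 -0.1488  0.0221] [3.000e-03 6.647e-01 7.471e-01 4.000e-04] [-0.7  -0.75 -0.58] 3.983253032053299e-05 [-4.88e-01  3.23e-01  2.06e+00 -1.00e-03  7.52e-01 -6.03e-01]
96.68016958360406 0.16516621017415534
14.55 [ 0.4293 -0.1491  0.0222] [3.600e-03 6.645e-01 7.473e-01 7.000e-04] [1.22 0.12 0.2 ] 5.717137044358387e-05 [-4.870e-01  3.240e-01  2.059e+00 -1.000e-03  7.520e-01 -6.040e-01]
```

View pics/w11.png

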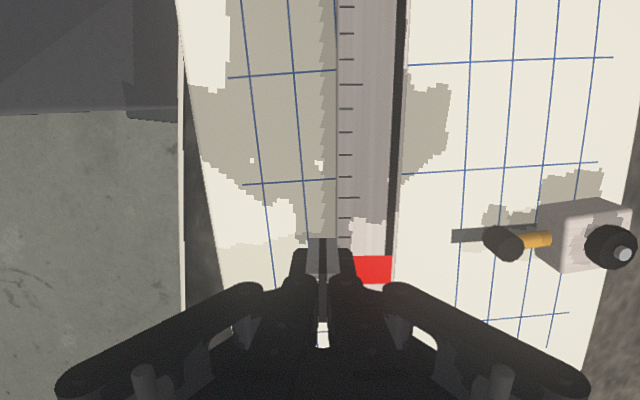

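servo_tool(
  deltas=[0,-0.2,0.3,0.2,0,0,0,0,0,0,0,0],
)

```text
clock: 14.75
position: [0.4276, -0.1493, 0.019]
ee_rot: [0.003, 0.664, 0.747, -0.001]
contact_force: [-0.3, 0.2, 0.0]
width: -0.0002
```

servo_tool(
  deltas=[0,0.4,0,0,0,0,0,0.4,0,0,0,-1,0,0.4,0,0,0,-1.2,0,0.4,0,0,0,-1.2,0,0.4,0,0,0,-1.3,0,0.4,0,0,0,-1.3],
)

```text
clock: 15.35
position: [0.4522, -0.1454, 0.0187]
ee_rot: [0.002, 0.621, 0.784, -0.001]
contact_force: [0.0, -0.6, 0.5]
width: -0.0001
```

```bash
cat > q.py <<'E'
from h import *
s=st(); P,r=tw(); M=r.as_matrix(); y=np.arctan2(*M[[1,0],0]); n=np.array([np.sin(y),-np.cos(y)])
u=-np.array([np.cos(y),np.sin(y)]); v=P[:2]-[.431,.0163]
print('yaw',np.degrees(y),'along',v@u,'off',v@n,'Fy',np.array(s['contact_force'])[:2]@n,'tilt',np.degrees(M[:2,2]))
E
python3 q.py; python3 m.py w12
```

```text
15.35 [ 0.4522 -0.1454  0.0187] [ 0.0018  0.621   0.7838 -0.0012] [ 0.05 -0.6   0.5 ] -0.00013029003107656523 [-0.455  0.355  2.016 -0.004  0.768 -0.683]
yaw 103.22319166017407 along 0.16224663172963863 off -0.016378736631810442 Fy -0.08968174318888812 tilt [ 0.07503311 -0.23347143]
15.4 [ 0.4531 -0.1455  0.0188] [ 0.0024  0.6208  0.784  -0.0009] [ 0.34 -0.68 -0.62] 0.0005001962346410775 [-0.455  0.355  2.014 -0.004  0.768 -0.683]
```

View pics/w12.png

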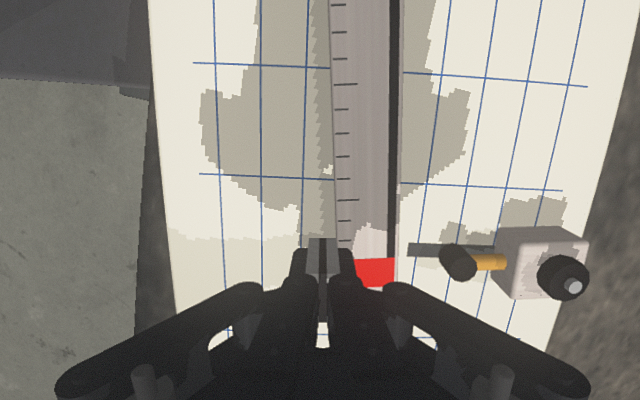

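servo_tool(
  deltas=[0,0.4,0,0,0,-1.3,0,0.4,0,0,0,-1.3,0,0.3,0,0,0,-1.0,0,0,0,0,0,0],
)

```text
clock: 15.8
position: [0.4651, -0.1424, 0.0188]
ee_rot: [0.002, 0.593, 0.805, -0.001]
contact_force: [0.2, -0.4, -0.5]
width: -0.0002
```

```bash
python3 q.py; python3 m.py w13; python3 - <<'E'
from h import *
crop('w13',300,200,560,330,3,'c13')
E
```

```text
15.8 [ 0.4651 -0.1424  0.0188] [ 0.0024  0.5933  0.805  -0.0009] [ 0.17 -0.38 -0.46] -0.0002196158478225824 [-0.438  0.367  1.992 -0.004  0.778 -0.736]
yaw 107.21278720574622 along 0.16168278171949832 off -0.01441824960772083 Fy 0.0484045422126283 tilt [ 0.15934955 -0.25051742]
15.85 [ 0.4649 -0.1424  0.0188] [ 0.0023  0.5935  0.8048 -0.001 ] [-0.28  0.62 -0.04] -1.5681164318279646e-05 [-0.438  0.367  1.993 -0.004  0.778 -0.736]
```

View pics/c13.png

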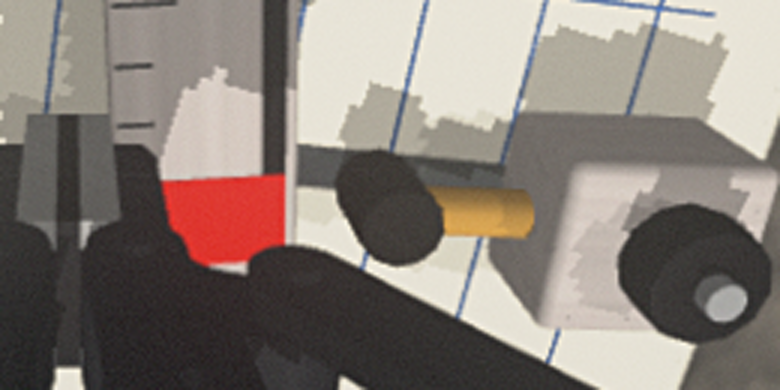

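servo_tool(
  deltas=[0,0.2,0,0,0,-0.7,0,0.2,0,0,0,-0.7,0,0,0,0,0,0],
)

```text
clock: 16.15
position: [0.4686, -0.1411, 0.0188]
ee_rot: [0.002, 0.583, 0.813, -0.001]
contact_force: [-0.1, 0.6, 0.0]
width: -0.0003
```

servo_tool(
  deltas=[0,0.15,0,0,0,-0.5,0,0.1,0,0,0,-0.3],
)

```text
clock: 16.35
position: [0.4708, -0.1403, 0.0188]
ee_rot: [0.002, 0.577, 0.817, -0.001]
contact_force: [-1.1, 0.2, -0.1]
width: 0.0
```

```bash
python3 q.py; python3 m.py w14; python3 - <<'E'
from h import *
crop('w14',300,200,560,330,3,'c14')
E
```

```text
16.35 [ 0.4708 -0.1403  0.0188] [ 0.002   0.5767  0.8169 -0.0012] [-1.12  0.16 -0.1 ] 3.895556052441399e-05 [-0.429  0.373  1.981 -0.004  0.784 -0.767]
yaw 109.55800708888162 along 0.16085190017387407 off -0.014890333254283855 Fy -0.9975165151256153 tilt [ 0.10390888 -0.24500241]
16.4 [ 0.471  -0.1402  0.0188] [ 0.002   0.5767  0.817  -0.0012] [-0.75  0.75  0.34] 0.0001784158454122699 [-0.429  0.373  1.981 -0.004  0.784 -0.767]
```

View pics/c14.png

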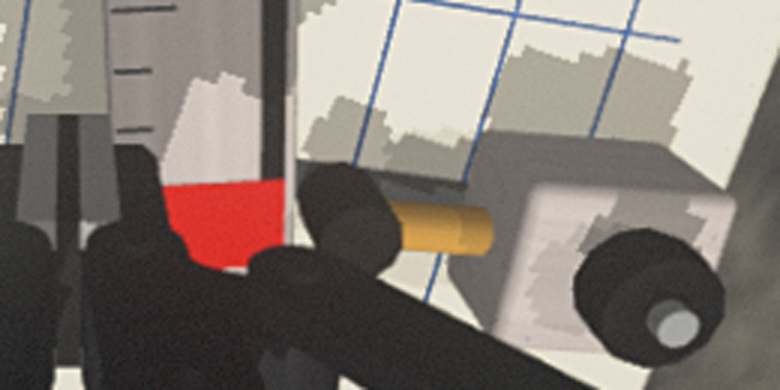

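servo_tool(
  deltas=[0,0.1,0,0,0,-0.2,0,0.05,0,0,0,0],
)

```text
clock: 16.6
position: [0.4724, -0.1397, 0.0188]
ee_rot: [0.002, 0.575, 0.818, -0.001]
contact_force: [-0.8, -0.9, -1.1]
width: -0.0001
```

servo_tool(
  deltas=[0,0.1,0,0,0,0],
)

```text
clock: 16.7
position: [0.4728, -0.1395, 0.0187]
ee_rot: [0.002, 0.575, 0.818, -0.002]
contact_force: [-3.4, -2.1, 1.6]
width: -0.0001
```

servo_tool(
  deltas=[0,0.1,0,0,0,0],
)

```text
clock: 16.8
position: [0.4728, -0.1394, 0.0187]
ee_rot: [0.001, 0.574, 0.819, -0.002]
contact_force: [-3.9, -2.7, 2.3]
width: -0.0003
```

servo_tool(
  deltas=[0,0.15,0,0,0,0],
)

```text
clock: 16.9
position: [0.473, -0.1389, 0.0186]
ee_rot: [-0.0, 0.574, 0.819, -0.003]
contact_force: [-5.0, -3.2, 2.5]
width: 0.0004
```

servo_tool(
  deltas=[0,0.18,0,0,0,0],
)

```text
clock: 17.0
position: [0.473, -0.1387, 0.0184]
ee_rot: [-0.002, 0.574, 0.819, -0.005]
contact_force: [-6.3, -5.7, 3.2]
width: 0.0
```

servo_tool(
  deltas=[0,0.16,-0.03,0,0,0,0,0.16,-0.03,0,0,0],
)

```text
clock: 17.2
position: [0.4729, -0.1386, 0.0186]
ee_rot: [-0.004, 0.572, 0.82, -0.007]
contact_force: [-4.8, -4.2, 0.4]
width: -0.0005
```

servo_tool(
  deltas=[0,0.16,-0.03,0,0,0,0,0.16,-0.03,0,0,0],
)

```text
clock: 17.4
position: [0.4729, -0.1387, 0.0186]
ee_rot: [-0.006, 0.571, 0.821, -0.01]
contact_force: [-5.2, -4.6, 1.2]
width: 0.0001
```

```bash
python3 q.py
```

```text
17.4 [ 0.4729 -0.1387  0.0186] [-0.0057  0.5714  0.8206 -0.0099] [-5.17 -4.59  1.2 ] 8.525974404748281e-05 [-0.414  0.384  1.962 -0.024  0.811 -0.751]
yaw 110.29961426941738 along 0.15986653375782392 off -0.01446158761708773 Fy -6.438447838922262 tilt [-1.18777168 -0.55508918]
```

servo_tool(
  deltas=[0,0.19,-0.03,0,0,0,0,0.19,-0.03,0,0,0],
)

```text
clock: 17.6
position: [0.4729, -0.1386, 0.0186]
ee_rot: [-0.008, 0.57, 0.821, -0.013]
contact_force: [-5.7, -4.9, 1.2]
width: 0.0
```

servo_tool(
  deltas=[0,0.2,-0.03,0,0,0,0,0.2,-0.03,0,0,0],
)

```text
clock: 17.8
position: [0.4729, -0.1387, 0.0187]
ee_rot: [-0.011, 0.569, 0.822, -0.016]
contact_force: [-5.6, -5.9, 1.8]
width: -0.0002
```

```bash
python3 q.py; python3 m.py w15; python3 - <<'E'
from h import *
crop('w15',300,200,560,330,3,'c15')
E
```

```text
17.8 [ 0.4729 -0.1387  0.0187] [-0.0109  0.5688  0.8222 -0.0163] [-5.59 -5.92  1.75] -0.0001724820731651169 [-0.406  0.389  1.951 -0.038  0.829 -0.74 ]
yaw 110.64621405303456 along 0.1597985937197021 off -0.015430234628793565 Fy -7.318160039686684 tilt [-2.09042505 -0.82765615]
17.85 [ 0.4729 -0.1387  0.0186] [-0.011   0.5688  0.8223 -0.0164] [-6.03 -6.02  2.38] 0.00015814768923196737 [-0.406  0.39   1.951 -0.038  0.829 -0.74 ]
```

View pics/c15.png

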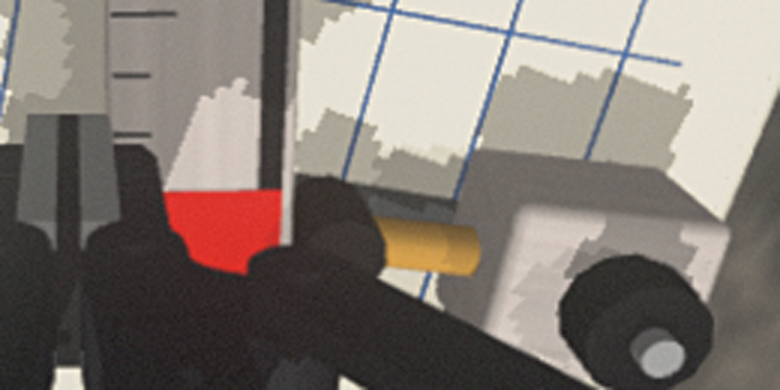

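servo_tool(
  deltas=[0,0.1,0,0,0,0,0,0.05,0,0,0,0,0,0,0,0,0,0],
)

```text
clock: 18.15
position: [0.4726, -0.1386, 0.0185]
ee_rot: [-0.012, 0.569, 0.822, -0.018]
contact_force: [-2.9, -1.9, 0.9]
width: -0.0001
```

```bash
python3 q.py
```

```text
18.15 [ 0.4726 -0.1386  0.0185] [-0.0123  0.5685  0.8224 -0.0177] [-2.88 -1.94  0.87] -7.168299125576608e-05 [-0.405  0.391  1.949 -0.04   0.833 -0.738]
yaw 110.68771975146907 along 0.15962975456001735 off -0.015802025060339068 Fy -3.3821700747240175 tilt [-2.31318881 -0.8599372 ]
```

servo_tool(
  deltas=[0,-0.1,0,0,0,0,0,-0.3,0,0,0,0,0,-0.5,0,0,0,0,0,-1.0,0,0,0,0,0,-1.5,0,0,0,0,0,0,0,0,0,0],
)

```text
clock: 18.75
position: [0.441, -0.1501, 0.0199]
ee_rot: [-0.01, 0.569, 0.822, -0.015]
contact_force: [-0.3, 1.0, -0.1]
width: 0.0001
```

servo_tool(
  deltas=[0,0,-3.0,0,0,0,0,0,-4.0,0,0,0,0,0,-4.0,0,0,0,-3.0,0,-2.0,0,0,0,0,0,0,0,0,0],
)

```text
clock: 19.25
position: [0.4539, -0.1774, 0.154]
ee_rot: [-0.011, 0.57, 0.821, -0.015]
contact_force: [-0.1, 0.3, 0.2]
width: 0.0002
```

```bash
python3 q.py; python3 m.py w16
```

```text
19.25 [ 0.4539 -0.1774  0.154 ] [-0.0114  0.5704  0.8212 -0.0149] [-0.05  0.35  0.17] 0.00018308466116710785 [-0.495  0.22   1.789 -0.029  1.159 -0.84 ]
yaw 110.43076991645245 along 0.18946772556413738 off -0.04617305139038421 Fy 0.07042463637991124 tilt [-2.04145384 -0.65714071]
19.3 [ 0.4516 -0.175   0.1526] [-0.0142  0.5704  0.8211 -0.0145] [-0.86  0.33  0.1 ] -0.0003867798353938944 [-0.494  0.22   1.793 -0.028  1.161 -0.839]
```

View pics/w16.png

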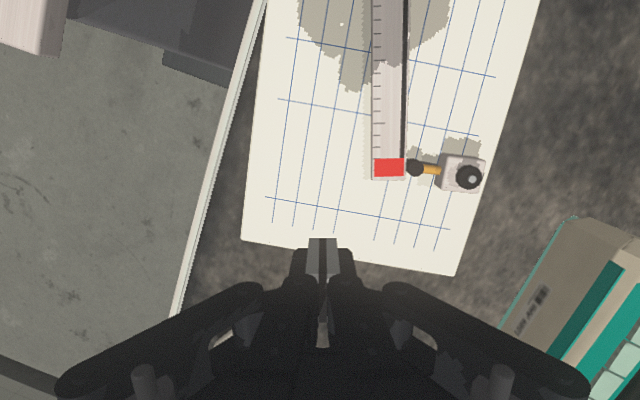

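```bash
python3 - <<'E'
from h import *
crop('w16',360,130,500,200,5.7,'c16')
snap('top','t2'); crop('t2',295,150,415,250,6,'c17')
im,d,c=load('w16')
f=lambda P,s,o:np.array(P,float)/s+np.array(o)
E
```

```text
(no output)
```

View pics/c16.png

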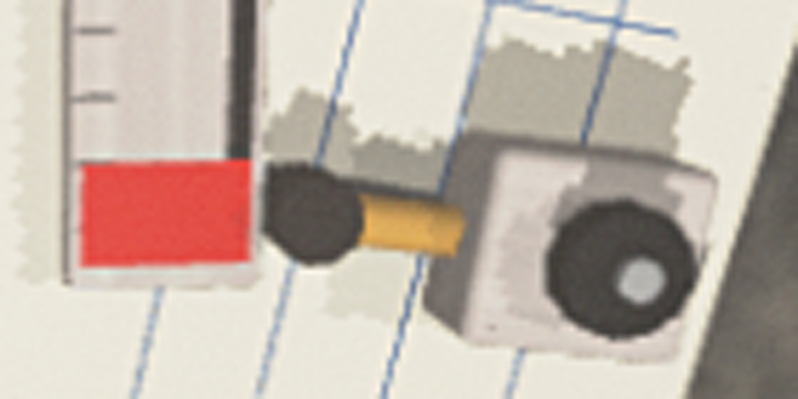

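View pics/c17.png

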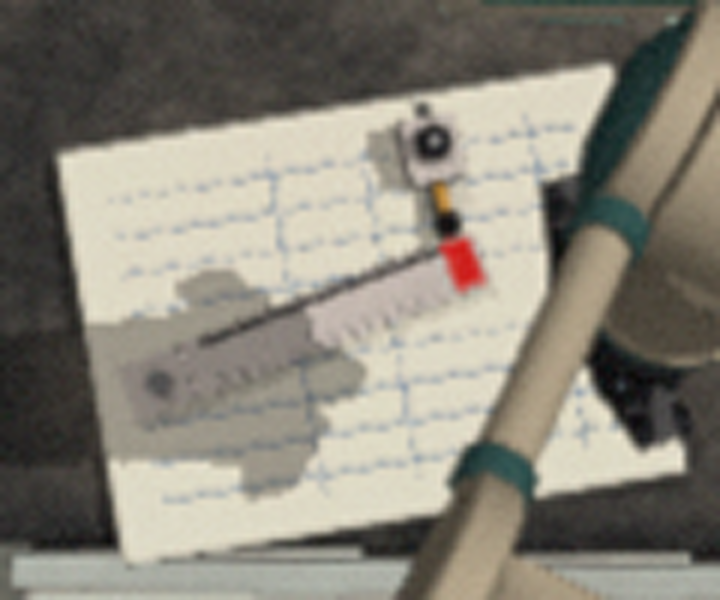

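servo_tool(
  deltas=[0,3.7,0,0,0,0,0,3.7,0,0,0,0,0,0,2.5,0,0,0,0,0,2.0,0,0,0,0,0,0,0,0,0],
)

```text
clock: 19.85
position: [0.5125, -0.1424, 0.0954]
ee_rot: [-0.023, 0.571, 0.821, -0.015]
contact_force: [-0.5, -0.1, 1.1]
width: 0.0
```

```bash
python3 q.py; python3 m.py w17; python3 - <<'E'
from h import *
crop('w17',270,100,390,220,5,'c18')
E
```

```text
19.85 [ 0.5125 -0.1424  0.0954] [-0.0234  0.5707  0.8207 -0.0152] [-0.45 -0.07  1.13] 1.1009517888207209e-06 [-0.388  0.352  1.759 -0.022  1.083 -0.733]
yaw 110.33302063557984 along 0.17709385220680335 off 0.02124041907726476 Fy -0.4487527985474876 tilt [-3.19223217  0.09607692]
19.9 [ 0.5128 -0.1426  0.0964] [-0.0228  0.5708  0.8206 -0.0151] [-0.07  0.01 -0.3 ] -0.00018555572528478704 [-0.389  0.351  1.758 -0.022  1.084 -0.733]
```

View pics/w17.png

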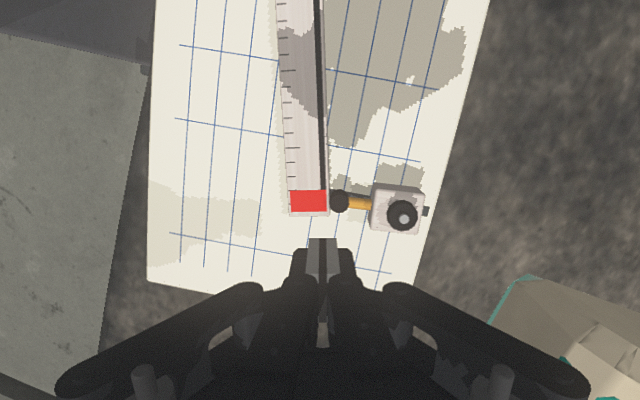

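View pics/c18.png

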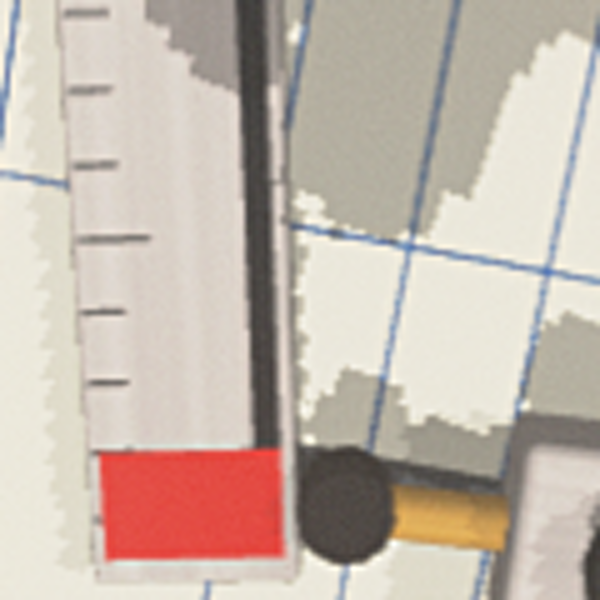

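```bash
python3 - <<'E'
from h import *
im,d,c=load('w17')
f=lambda P,s,o:np.array(P,float)/s+np.array(o)
g=ray(c,f([(298,575),(98,575),(288,200),(72,200)],5,(270,100)),[.024]*4);print(g.round(4))
b=ray(c,f([(298,505),(396,505)],5,(270,100)),[.024,.031]);print(b.round(4))
n=(g[0]+g[1])/2;print('tip to pin',np.linalg.norm(n[:2]-[.431,.0163]),'yaw',np.arctan2(*(n[:2]-[.431,.0163])[::-1]))
i2,d2,c2=load('t2')
print('eye/pin top',ray(c2,f([(160,382)],6,(295,150)),[.035]))
print(manip.sign_off()); st()
E
```

```text
[[ 0.515  -0.1444  0.024 ]
 [ 0.4879 -0.155   0.024 ]
 [ 0.4948 -0.0949  0.024 ]
 [ 0.4672 -0.1053  0.024 ]]
[[ 0.5112 -0.1346  0.024 ]
 [ 0.5233 -0.1278  0.031 ]]
tip to pin 0.1803164378530758 yaw -1.1694293244830876
eye/pin top [[0.43115629 0.01622959 0.035     ]]
the job is handed in; nothing more can be done
None
the job is handed in; nothing more can be done
```

The guide is on the pivot pin, swung against the bumper and released, and the job was handed in at about 20 s of the 72 s allowed. `sign_off` reports no verdict, so I don't know how it was judged.

- **Placing:** I gripped the guide at its middle and lined the eye up with the pin in wrist-camera pictures. I then lowered it, released it and lifted away. Depth readings put its top about 22–24 mm above the bench along its whole length, so it lay flat. By my pin and stop estimates its middle line was about 100 mm from the stop's block.
- **Swing and press:** I pushed the free end round with closed fingers until it met resistance where the pictures showed the bumper. I held it there for about 1 s. The push along the guide's normal read about 4.5–8 N, mostly 6–7 N; up to about 2 N of that could be drag. The tool tilted about 2° during the press, and a sideways rubbing force of about 3.5 N built up along the guide.
- **Release:** I eased the push, drew straight back about 30 mm, then lifted.
- **Last checks:** The guide's tip was about 180 mm from the pin, against 183 mm expected. The pin still showed in the eye, and the guide's edge met the bumper with no visible gap.
- **Not confirmed:** The pictures resolve only about 0.5 mm, so the resting contact was seen but not measured.
- **Disagreement:** An early estimate of the pin's position was about 4 mm off the close-up ones; I used the close-up ones.
- **Left alone:** I did not re-measure the timer, bottle or gel comb at the end, but the gripper stayed clear of them.

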